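# Power up the bench in order

## Robot

A 7-joint arm with a two-finger parallel gripper is mounted at the origin on a cart in front of the work surface, level with it; the furniture and walls round the work are solid. World frame = base frame: x ahead of the robot, y to its left, z up, the work surface at z = 0. Lengths are in m, angles in rad, forces in N, time in s.
With the tool pointing down it reaches from about 0.4 to 0.9 m from the base axis. Payload 5.6 kg.
Tool frame: the origin (TCP) lies between the finger pads; the fingertips stand 8 mm ahead of it and the grasp point (between the pads) lies 11 mm behind it; z points along the fingers, y is the line along which they close (so a half turn about z gives the same grasp; the last joint's range is limited). The gripper opens to 92 mm and grips with 3 to 60 N. Pads are 20 mm wide; open, the fingers measure 128 mm over their backs; the gripper's body (75 mm by 189 mm) begins 69 mm behind the grasp point.
Start: joints at [-1.163, 0.468, -0.012, 1.603, 0.006, 1.071, -0.056], TCP at [0.283, 0.585, 0.223] pointing down, gripper open.
Joint ranges: [-2.53, 2.53], [-0.31, 2.02], [-1.57, 1.55], [0.28, 2.44], [-1.29, 4.43], [0.15, 1.84], [-2.92, 2.92]. Speed limits (rad/s): [2.57, 2.57, 3.14, 3.14, 3.14, 3.14, 3.14].

## Interface

Orientations are given as a unit quaternion [x, y, z, w].
In Python, from rig import arm, cams gives the robot as it stands. The module is installed in compiled form; this text tells all that it offers.
- The arm moves only by the tool apply_moves, never from a script. Its argument "deltas" is a list of rows, each a list of 6 numbers: the shift along the tool's x, y, z as a fraction of full scale, then the turn, a rotation vector about the tool's x, y, z as a fraction of full scale. A call has 1 to 10 rows; each row shifts and turns the commanded pose from where the row before left it, along the tool's axes as they then stand; what a row does not reach is not made up. Full scale, the value 1, is 0.025 m for a shift and 90 degrees for a turn. A row lasts 1/10 s, in which the tool goes at most 50 mm and 8.59 degrees, less where a joint would pass 70% of its speed; a pose out of reach is approached as far as the arm can. A call with a number of a shift or a turn outside -1 to 1 is refused whole. A call with a gripper value outside its range is refused whole. "jaw" is the closure, from 0 (fully open) to 1 (shut), set as the call begins (left out, the last holds). The fingers move at their own pace and stop on an object; the grip force is fixed at half the most. Time passes only in rows, so rows that do not move let the fingers close. It gives the time, the measured TCP pose, the force, the opening and the grip force at its end, in the units of the state.
- arm.read_state(): the state, without advancing time (a new reading comes with each control period).
- cams.read_camera(name): name is "scene" or "top" or "wrist"; returns the picture (420x560x3 uint8, red, green, blue); there is no depth.
- cams.camera_info(name): a dict with "camera_matrix" (3x3 intrinsics, pixels), "origin" and "rotation" of the camera in the world; the wrist camera has in their place "tool_from_camera" (4x4, takes a point from camera to tool coordinates, whose origin is the TCP and whose axes are the flange's). Camera axes: x right, y up, looking along -z (the intrinsics and any distortion apply to the point x, -y, -z); pixel columns grow to the right and rows downward; lengths in m; the calibration is good to about 2 mm. A picture is of the moment at which its call begins: read the wrist's pose just before it. camera_info takes no time and is no camera call.
- arm.close_job(): hands the job in; it is judged then, once.
The state is a dict: "clock": time; "qpos": joint angles; "dq": joint speeds; "effort": joint torques, N m; "tool_pos": TCP position; "tool_rot": TCP orientation; "contact_force": force on the tool from outside, world axes, zero at the start; "torque": the same for the moment, N m; "finger_gap": opening from 0.0 (shut) to 1.0 (fully open); "grasp_force": force on a finger pad.
Only numpy, scipy, OpenCV 4.12 (cv2) and the standard library are available. Lean on these libraries where they do the work, as an engineer would, in place of code of your own. Each camera call takes 0.05 s, during which the arm holds its last target. There are 200 camera calls.

## Task

Power up the bench on the white console: with a fingertip, press the red button gently all the way in, then the blue one, then the yellow one; each has a springy cap and stays in by itself. Leave the black button out, keep every switch cassette seated in its bay, and do not disturb the things standing round the console.

Things in the scene. Friction and masses are not known exactly. Their poses are not given: they have to be found in the camera images.
- console: White power console, fixed to the bench: 268 mm long along its own y, 106 mm deep along its own x, origin under the middle of its row of bays, z up. Four open bays in a row along y, 63 mm apart (57 mm square, floor 10 mm and walls 34 mm above the bench); a white strip with lamps, 48 mm high, runs behind the bays on the +x side. Which cassette stands in which bay varies.
- cassette_red: Grey switch cassette, 52 x 52 x 42 mm, with the red button on top; it stands loosely in a bay of the console with about 2.5 mm play all round and must stay there. Origin: centre of its underside, 10 mm above the bench; z up.
- top_red (a point): Centre of the flat top of the red button, a round upright cap 30 mm across that stands about 26 mm out of its cassette; its top is about 78 mm above the bench when out, and this point goes down with it. The cap is springy: it gives up to 12 mm on its plunger at 0.8 N per mm and comes back when let go. With the plunger at its stop and the cap half squeezed, the top is about 16 mm lower than when out (about 5 N); 22 mm lower is rigid.
- button_red (a joint): How far the plunger of the red button is in, in m: 0 fully out, 0.010 at its stop. It resists with about 2.5 N all the way and stays where it is left. The cap's own springy give is not counted.
- cassette_blue: Grey switch cassette, 52 x 52 x 42 mm, with the blue button on top; it stands loosely in a bay of the console with about 2.5 mm play all round and must stay there. Origin: centre of its underside, 10 mm above the bench; z up.
- top_blue (a point): Centre of the flat top of the blue button, a round upright cap 30 mm across that stands about 26 mm out of its cassette; its top is about 78 mm above the bench when out, and this point goes down with it. The cap is springy: it gives up to 12 mm on its plunger at 0.8 N per mm and comes back when let go. With the plunger at its stop and the cap half squeezed, the top is about 16 mm lower than when out (about 5 N); 22 mm lower is rigid.
- button_blue (a joint): How far the plunger of the blue button is in, in m: 0 fully out, 0.010 at its stop. It resists with about 2.5 N all the way and stays where it is left. The cap's own springy give is not counted.
- cassette_yellow: Grey switch cassette, 52 x 52 x 42 mm, with the yellow button on top; it stands loosely in a bay of the console with about 2.5 mm play all round and must stay there. Origin: centre of its underside, 10 mm above the bench; z up.
- top_yellow (a point): Centre of the flat top of the yellow button, a round upright cap 30 mm across that stands about 26 mm out of its cassette; its top is about 78 mm above the bench when out, and this point goes down with it. The cap is springy: it gives up to 12 mm on its plunger at 0.8 N per mm and comes back when let go. With the plunger at its stop and the cap half squeezed, the top is about 16 mm lower than when out (about 5 N); 22 mm lower is rigid.
- button_yellow (a joint): How far the plunger of the yellow button is in, in m: 0 fully out, 0.010 at its stop. It resists with about 2.5 N all the way and stays where it is left. The cap's own springy give is not counted.
- cassette_black: Grey switch cassette, 52 x 52 x 42 mm, with the black button on top; it stands loosely in a bay of the console with about 2.5 mm play all round and must stay there. Origin: centre of its underside, 10 mm above the bench; z up.
- top_black (a point): Centre of the flat top of the black button, a round upright cap 30 mm across that stands about 26 mm out of its cassette; its top is about 78 mm above the bench when out, and this point goes down with it. The cap is springy: it gives up to 12 mm on its plunger at 0.8 N per mm and comes back when let go. With the plunger at its stop and the cap half squeezed, the top is about 16 mm lower than when out (about 5 N); 22 mm lower is rigid.
- button_black (a joint): How far the plunger of the black button is in, in m: 0 fully out, 0.010 at its stop. It resists with about 2.5 N all the way and stays where it is left. The cap's own springy give is not counted.
- tube: Loose 50 ml tube with a red screw cap, 33 mm across, 112 mm tall, standing in front of the console; a bystander. Origin: centre of its underside.
- dish: Loose round dish, 91 mm across, 15 mm high, in front of the console; a bystander. Origin: centre of its underside.
- beaker: Loose clear beaker, 62 x 56 mm, 71 mm tall, standing behind the console; a bystander. Origin: centre of its underside.
- pen: Loose marker pen with black cap, 134 mm long, 12 mm thick, lying at the left end of the console; a bystander. Origin: centre of its underside.

How it is judged:
By the outcome, as a careful person would: the job done as asked, in the order asked, and still so for the second after the job is handed in, with the robot touching nothing.
It also fails if it takes over 40 s, if anything falls off the work surface, if the arm or the gripper's body presses on something with over 40 N, if the wrist force passes 120 N, or if a joint passes its speed limit or range.

## Working session

There is one attempt and no reset: what is moved stays moved. The work goes in short steps, Python scripts to look and compute and a tool call to move; the robot and the scene stay as the last step left them, time stands still between calls to the robot, and variables do not carry over. Pictures are saved under pics/ and viewed, at most 10 in all, crops included, and the job is handed in when it is done.

Besides the shell and the picture viewer there is one more tool, called after ">>>" by a JSON object that holds its "api" and its "payload". apply_moves: Moves the arm, as the interface text tells. Its arguments: {"type":"object","properties":{"deltas":{"type":"array","items":{"type":"array","items":{"type":"number"}}},"jaw":{"type":"number"}},"required":["deltas"]}

```bash
mkdir -p pics
python3 - <<'E'
from rig import arm,cams
import cv2
s=arm.read_state(); print(s)
for n in("scene","top"):
    im=cams.read_camera(n); cv2.imwrite(f"pics/{n}0.png",im[:,:,::-1]); print(n,cams.camera_info(n))
print(cams.camera_info("wrist"))
E
```

```text
{'clock': 0.0, 'qpos': array([-1.16298049,  0.46834651, -0.01161409,  1.6036146 ,  0.00597363,
        1.0714439 , -0.05629872]), 'dq': array([ 0.0002778 ,  0.00054695, -0.00093919, -0.00103513,  0.00165148,
        0.00022368,  0.00048993]), 'effort': array([-6.40176258e-04, -5.20567703e+01, -1.32821576e-02, -2.43756312e+01,
       -5.68413350e-02,  1.72385015e-02,  1.46695324e-04]), 'tool_pos': array([0.28300235, 0.58451324, 0.22166399]), 'tool_rot': array([ 2.23535730e-01,  9.74695331e-01, -8.75854750e-04, -1.51364911e-04]), 'contact_force': array([-0.0324396 ,  0.01223819,  0.52988065]), 'torque': array([ 0.02549378, -0.00675113, -0.01352527]), 'grasp_force': 0.0, 'finger_gap': 0.999257624641323}
scene {'camera_matrix': array([[499.03693757,   0.        , 291.94472871],
       [  0.        , 499.03693757, 214.05711126],
       [  0.        ,   0.        ,   1.        ]]), 'origin': array([ 0.22674819, -0.64165707,  0.86646679]), 'rotation': array([ 0.32453781, -0.07337229, -0.22150059,  0.91664017])}
top {'camera_matrix': array([[432.6570229 ,   0.        , 279.4450355 ],
       [  0.        , 432.6570229 , 200.23070742],
       [  0.        ,   0.        ,   1.        ]]), 'origin': array([ 0.36374611, -0.09379958,  0.93466791]), 'rotation': array([ 0.07422575, -0.06044993, -0.70284785,  0.70486966])}
{'camera_matrix': array([[297.65360372,   0.        , 279.42850157],
       [  0.        , 297.65360372, 214.54675819],
       [  0.        ,   0.        ,   1.        ]]), 'tool_from_camera': array([[ 2.18293588e-04,  9.71099726e-01,  2.38673994e-01,
         6.70891529e-02],
       [ 9.99999922e-01, -2.90234497e-04,  2.66275639e-04,
         5.72654081e-04],
       [ 3.27851626e-04,  2.38673917e-01, -9.71099714e-01,
        -1.62688809e-01],
       [ 0.00000000e+00,  0.00000000e+00,  0.00000000e+00,
         1.00000000e+00]])}
```

View pics/top0.png

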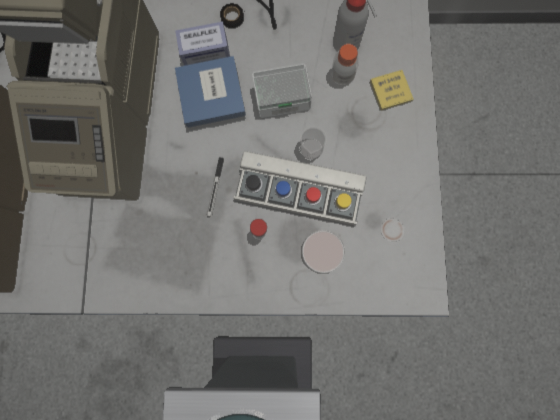

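View pics/scene0.png

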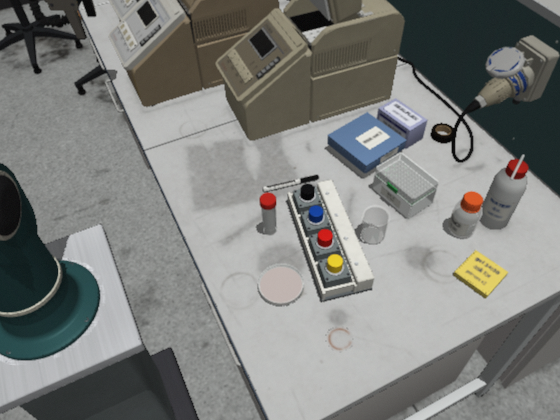

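The top view shows the console with, left to right, black (254,183), blue (283,188), red (313,195) and yellow (344,202). The tube is at (258,229), the dish at (323,252), the beaker at (311,146) and the pen at (215,185). The scene view agrees on the order, with the arm out of sight to the left.

```bash
cat > h.py <<'E'
import numpy as np, cv2
from rig import arm,cams
from scipy.spatial.transform import Rotation as R
def pose(n,s=None):
    c=cams.camera_info(n)
    if n!="wrist": return c["camera_matrix"],R.from_quat(c["rotation"]).as_matrix(),c["origin"]
    T=c["tool_from_camera"]; r=R.from_quat(s["tool_rot"]).as_matrix()
    return c["camera_matrix"],r@T[:3,:3],r@T[:3,3]+s["tool_pos"]
def cast(p,u,v,z):
    K,r,o=p; d=r@np.array([(u-K[0,2])/K[0,0],-(v-K[1,2])/K[1,1],-1]); return o+d*(z-o[2])/d[2]
def blobs(im):
    h=cv2.cvtColor(im,cv2.COLOR_RGB2HSV); H,S,V=[h[...,i].astype(int) for i in range(3)]
    ms=dict(red=((H<6)|(H>174))&(S>170)&(V>80),blue=(H>105)&(H<130)&(S>150)&(V>60),yellow=(H>20)&(H<32)&(S>150)&(V>120))
    out={}
    for k,m in ms.items():
        n,l,st,c=cv2.connectedComponentsWithStats(m.astype(np.uint8))
        out[k]=[(*c[i].round(1),*st[i,2:5]) for i in range(1,n) if st[i,4]>50]
    return out
E
python3 - <<'E'
from h import *
for n in("top","scene"):
    im=cv2.imread(f"pics/{n}0.png")[:,:,::-1].copy(); p=pose(n)
    for k,l in blobs(im).items():
        for b in l: print(n,k,b,cast(p,b[0],b[1],.072).round(3))
p=pose("top"); print("machine front",cast(p,20,190,0),cast(p,135,195,0),"start",R.from_quat(arm.read_state()["tool_rot"]).as_matrix().round(3))
E
```

```text
scene red (np.float64(512.4), np.float64(163.9), np.int32(10), np.int32(12), np.int32(74)) [ 1.008 -0.165  0.072]
scene red (np.float64(521.7), np.float64(170.2), np.int32(13), np.int32(18), np.int32(123)) [ 1.013 -0.189  0.072]
scene red (np.float64(267.7), np.float64(200.7), np.int32(16), np.int32(16), np.int32(207)) [ 0.482 -0.012  0.072]
scene red (np.float64(324.5), np.float64(237.2), np.int32(14), np.int32(18), np.int32(213)) [ 0.541 -0.149  0.072]
scene blue (np.float64(315.4), np.float64(213.2), np.int32(14), np.int32(17), np.int32(198)) [ 0.554 -0.088  0.072]
scene yellow (np.float64(335.2), np.float64(261.9), np.int32(15), np.int32(19), np.int32(207)) [ 0.531 -0.209  0.072]
machine front [0.56694987 0.50551452 0.        ] [0.55573142 0.24574411 0.        ] start [[-0.9    0.436 -0.001]
 [ 0.436  0.9   -0.001]
 [-0.    -0.002 -1.   ]]
```

>>> {"api": "apply_moves", "payload": {"deltas": [[-0.34,-0.38,0,0,0,0],[-0.68,-0.76,0,0,0,0],[-0.68,-0.76,0,0,0,0],[-0.68,-0.76,0,0,0,0],[-0.68,-0.76,0,0,0,0],[-0.68,-0.76,0,0,0,0],[-0.68,-0.76,0,0,0,0],[-0.68,-0.76,0,0,0,0],[-0.68,-0.76,0,0,0,0],[-0.68,-0.76,0,0,0,0]], "jaw": 1}}

```text
clock: 1.1
tool_pos: [0.3501, 0.3501, 0.2225]
tool_rot: [0.224, 0.975, -0.0, -0.0]
contact_force: [-0.7, 0.1, -0.5]
finger_gap: 0.151
grasp_force: 0.0
```

>>> {"api": "apply_moves", "payload": {"deltas": [[-0.68,-0.76,0,0,0,0],[-0.68,-0.76,0,0,0,0],[-0.68,-0.76,0,0,0,0],[-0.68,-0.76,0,0,0,0],[-0.68,-0.76,0,0,0,0],[-0.68,-0.76,0,0,0,0],[-0.68,-0.76,0,0,0,0],[-0.68,-0.76,0,0,0,0],[-0.68,-0.76,0,0,0,0],[-0.68,-0.76,0,0,0,0]]}}

```text
clock: 2.1
tool_pos: [0.4197, 0.1053, 0.2225]
tool_rot: [0.224, 0.975, 0.0, -0.0]
contact_force: [0.4, 0.4, -0.5]
finger_gap: 0.004
grasp_force: 0.0
```

>>> {"api": "apply_moves", "payload": {"deltas": [[-0.72,-0.74,0,0,0,0],[-0.72,-0.74,0,0,0,0],[-0.72,-0.74,0,0,0,0],[-0.72,-0.74,0,0,0,0],[-0.72,-0.74,0,0,0,0],[-0.72,-0.74,0,0,0,0],[-0.72,-0.74,0,0,0,0],[-0.72,-0.74,0,0,0,0],[-0.5,-0.5,0,0,0,0],[0,0,0,0,0,0]]}}

```text
clock: 3.1
tool_pos: [0.4905, -0.1084, 0.2225]
tool_rot: [0.226, 0.974, -0.0, 0.0]
contact_force: [-0.0, 0.0, -0.2]
finger_gap: 0.001
grasp_force: 0.0
```

Run:
```python
from h import *
s=arm.read_state(); im=cams.read_camera("wrist"); cv2.imwrite("pics/w1.png",im[:,:,::-1]); print(s["tool_pos"],s["contact_force"],abs(s["dq"]).max()); p=pose("wrist",s)
for k,l in blobs(im).items():
    for b in l: print(k,b,cast(p,b[0],b[1],.078).round(4))
```

```text
[ 0.4905268  -0.10839485  0.22253807] [-3.99195088e-02  5.84128505e-05 -2.45016724e-01] 0.04324216330466082
red (np.float64(342.9), np.float64(160.5), np.int32(36), np.int32(35), np.int32(994)) [ 0.4758 -0.0289  0.078 ]
blue (np.float64(325.0), np.float64(246.4), np.int32(26), np.int32(29), np.int32(592)) [ 0.5523 -0.0829  0.078 ]
yellow (np.float64(218.3), np.float64(266.1), np.int32(28), np.int32(17), np.int32(355)) [ 0.5214 -0.1987  0.078 ]
```

View pics/w1.png

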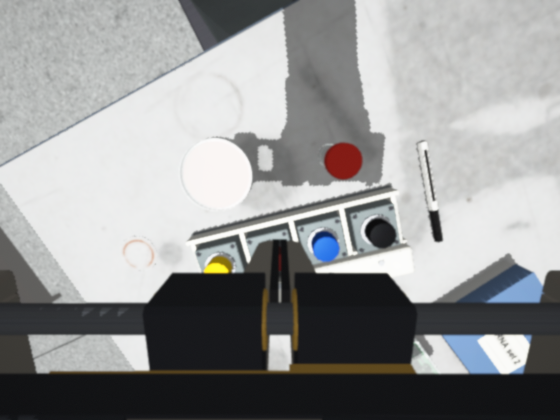

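The wrist view shows blue at (325,246), black at (380,233) and yellow at (218,268), partly covered. The fingers hide red. I'll move a bit further out so all the caps are clear.

>>> {"api": "apply_moves", "payload": {"deltas": [[-0.7,0,0,0,0,0],[-0.9,0,0,0,0,0],[-0.9,0,0,0,0,0],[-0.7,0,0,0,0,0],[-0.4,0,0,0,0,0],[0,0,0,0,0,0],[0,0,0,0,0,0],[0,0,0,0,0,0]]}}

```text
clock: 3.95
tool_pos: [0.5713, -0.144, 0.2226]
tool_rot: [0.223, 0.975, 0.0, -0.0]
contact_force: [-0.2, 0.0, 0.9]
finger_gap: 0.003
grasp_force: 0.0
```

Run:
```python
from h import *
s=arm.read_state(); im=cams.read_camera("wrist"); cv2.imwrite("pics/w2.png",im[:,:,::-1]); print(s["tool_pos"],s["tool_rot"],abs(s["dq"]).max()); p=pose("wrist",s); print(p[2])
for k,l in blobs(im).items():
    for b in l: print(k,b,cast(p,b[0],b[1],.078).round(4))
cv2.imwrite("pics/w2c.png",cv2.resize(im[100:260,150:430,::-1],None,fx=2.8,fy=2.8,interpolation=cv2.INTER_CUBIC))
```

```text
[ 0.57130091 -0.14402251  0.22261826] [ 2.23297052e-01  9.74750348e-01  3.11332520e-04 -2.96547598e-04] 0.004554733600144788
[ 0.51122334 -0.11442108  0.38535419]
red (np.float64(344.3), np.float64(56.5), np.int32(39), np.int32(44), np.int32(1333)) [ 0.4678 -0.0256  0.078 ]
red (np.float64(266.5), np.float64(182.1), np.int32(27), np.int32(27), np.int32(566)) [ 0.5421 -0.1441  0.078 ]
blue (np.float64(324.8), np.float64(167.7), np.int32(29), np.int32(28), np.int32(627)) [ 0.5548 -0.0838  0.078 ]
yellow (np.float64(209.7), np.float64(195.6), np.int32(30), np.int32(28), np.int32(640)) [ 0.5289 -0.204   0.078 ]
```

View pics/w2c.png

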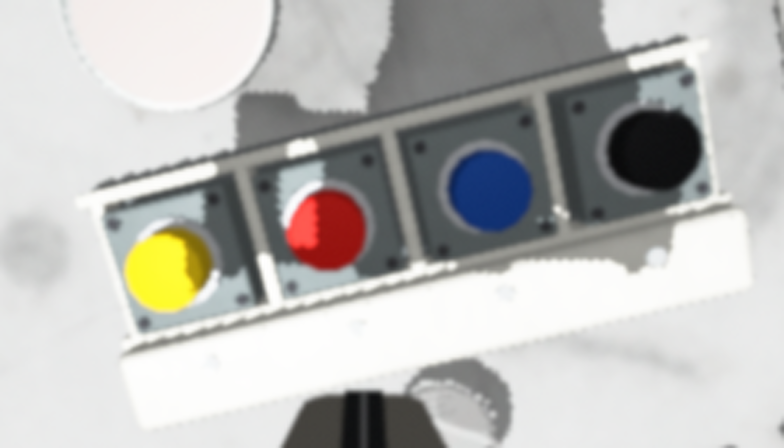

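The crop shows all four caps upright in their bays: yellow, red, blue, black from left to right. All are clear, and the positions are consistent. I'm moving over red now, with the tips about 10 mm above the cap.

>>> {"api": "apply_moves", "payload": {"deltas": [[0.5,-0.25,0.4,0,0,0],[0.55,-0.26,0.7,0,0,0],[0,0,1,0,0,0],[0,0,1,0,0,0],[0,0,1,0,0,0],[0,0,0.6,0,0,0],[0,0,0.3,0,0,0],[0,0,0,0,0,0],[0,0,0,0,0,0]]}}

```text
clock: 4.9
tool_pos: [0.5435, -0.145, 0.0984]
tool_rot: [0.224, 0.975, 0.0, 0.001]
contact_force: [0.1, -0.6, 0.8]
finger_gap: 0.003
grasp_force: 0.0
```

Run:
```python
from h import *
s=arm.read_state(); print(s["tool_pos"],s["contact_force"])
im=cams.read_camera("scene"); cv2.imwrite("pics/s2.png",cv2.resize(im[130:330,220:420,::-1],None,fx=3,fy=3,interpolation=cv2.INTER_CUBIC))
```

```text
[ 0.54349056 -0.14500851  0.09841495] [ 0.07602825 -0.59327019  0.79468471]
```

View pics/s2.png

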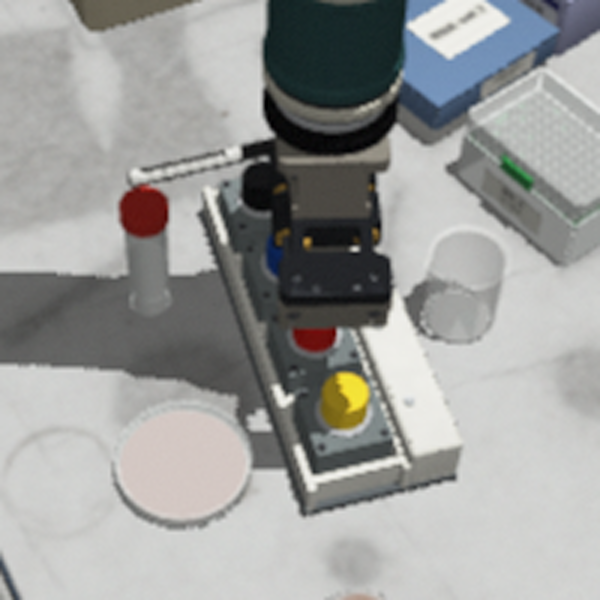

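Seen from the side, the closed fingers are over the red cap and touching nothing. Now the press.

>>> {"api": "apply_moves", "payload": {"deltas": [[0.03,0,0.2,0,0,0],[0,0,0.2,0,0,0],[0,0,0.1,0,0,0],[0,0,0.1,0,0,0],[0,0,0.1,0,0,0],[0,0,0.1,0,0,0],[0,0,0.1,0,0,0],[0,0,0.1,0,0,0],[0,0,0,0,0,0],[0,0,0,0,0,0]]}}

```text
clock: 5.95
tool_pos: [0.5421, -0.1443, 0.0726]
tool_rot: [0.223, 0.975, 0.0, -0.0]
contact_force: [-1.5, 1.3, 2.1]
finger_gap: 0.003
grasp_force: 1.5
```

>>> {"api": "apply_moves", "payload": {"deltas": [[0,0,0.1,0,0,0],[0,0,0.04,0,0,0],[0,0,0,0,0,0],[0,0,0,0,0,0]]}}

```text
clock: 6.35
tool_pos: [0.5423, -0.1444, 0.0693]
tool_rot: [0.224, 0.975, 0.0, 0.0]
contact_force: [-2.3, 1.4, 4.5]
finger_gap: 0.005
grasp_force: 2.8
```

>>> {"api": "apply_moves", "payload": {"deltas": [[0,0,0.05,0,0,0],[0,0,0,0,0,0],[0,0,0,0,0,0]]}}

```text
clock: 6.65
tool_pos: [0.5423, -0.1444, 0.0681]
tool_rot: [0.224, 0.975, 0.0, 0.0]
contact_force: [-2.4, 1.0, 6.1]
finger_gap: 0.003
grasp_force: 3.3
```

>>> {"api": "apply_moves", "payload": {"deltas": [[0,0,-0.2,0,0,0],[0,0,-0.5,0,0,0],[0,0,-0.6,0,0,0],[0,0,-0.3,0,0,0],[0,0,0,0,0,0]]}}

```text
clock: 7.15
tool_pos: [0.5433, -0.1448, 0.1096]
tool_rot: [0.224, 0.975, 0.0, 0.002]
contact_force: [-0.9, -0.6, 0.0]
finger_gap: 0.005
grasp_force: 0.0
```

>>> {"api": "apply_moves", "payload": {"deltas": [[0.16,0.6,0,0,0,0],[0.17,0.6,0,0,0,0],[0.17,0.6,0,0,0,0],[0.17,0.6,0,0,0,0],[0,0,0,0,0,0],[0,0,0,0,0,0],[0,0,0,0,0,0]]}}

```text
clock: 7.85
tool_pos: [0.5532, -0.0839, 0.1078]
tool_rot: [0.224, 0.975, -0.0, 0.0]
contact_force: [-0.1, -0.4, -0.6]
finger_gap: 0.005
grasp_force: 0.0
```

Run:
```python
from h import *
s=arm.read_state(); print(s["tool_pos"],s["contact_force"])
im=cams.read_camera("scene"); cv2.imwrite("pics/s3.png",cv2.resize(im[130:330,220:420,::-1],None,fx=3,fy=3,interpolation=cv2.INTER_CUBIC))
```

```text
[ 0.5531598  -0.08386883  0.10783121] [-0.08639051 -0.39025235 -0.59741517]
```

View pics/s3.png

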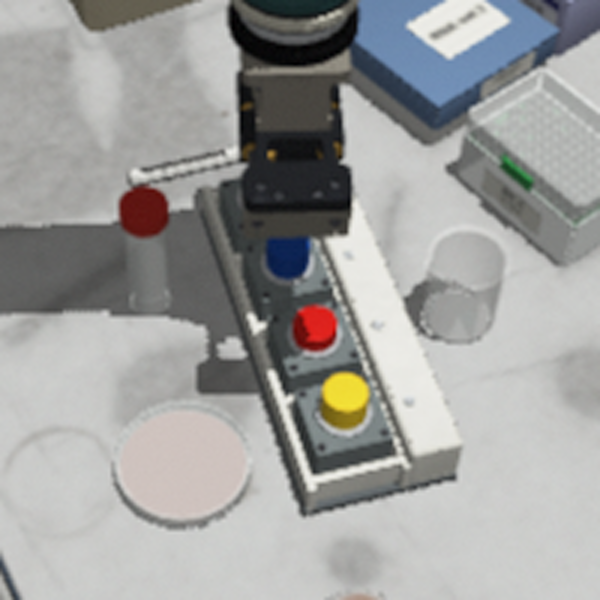

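Red, at (315,328) in the crop, now stands clearly lower than yellow and its cassette is seated. Pressing blue.

>>> {"api": "apply_moves", "payload": {"deltas": [[-0.05,0.02,0.4,0,0,0],[0,0,0.3,0,0,0],[0,0,0.2,0,0,0],[0,0,0.1,0,0,0],[0,0,0.1,0,0,0],[0,0,0.1,0,0,0],[0,0,0.1,0,0,0],[0,0,0.1,0,0,0],[0,0,0.1,0,0,0],[0,0,0,0,0,0]]}}

```text
clock: 8.9
tool_pos: [0.5546, -0.0834, 0.0703]
tool_rot: [0.224, 0.975, -0.0, -0.0]
contact_force: [-2.8, -1.4, 3.9]
finger_gap: 0.004
grasp_force: 2.4
```

>>> {"api": "apply_moves", "payload": {"deltas": [[0,0,0.1,0,0,0],[0,0,0,0,0,0],[0,0,0,0,0,0]]}}

```text
clock: 9.2
tool_pos: [0.5547, -0.0834, 0.0682]
tool_rot: [0.224, 0.975, 0.0, 0.0]
contact_force: [-2.5, -0.2, 6.0]
finger_gap: -0.001
grasp_force: 3.2
```

>>> {"api": "apply_moves", "payload": {"deltas": [[0,0,-0.2,0,0,0],[0,0,-0.5,0,0,0],[0,0,-0.6,0,0,0],[0,0,-0.3,0,0,0],[-0.2,-0.79,0,0,0,0],[-0.25,-1,0,0,0,0],[-0.25,-1,0,0,0,0],[-0.25,-1,0,0,0,0],[-0.22,-1,0,0,0,0],[0,0,0,0,0,0]]}}

```text
clock: 10.2
tool_pos: [0.5279, -0.2079, 0.1088]
tool_rot: [0.226, 0.974, -0.001, 0.001]
contact_force: [-0.5, 0.2, 0.6]
finger_gap: 0.005
grasp_force: 0.0
```

>>> {"api": "apply_moves", "payload": {"deltas": [[0,0,0,0,0,0],[0,0,0,0,0,0]]}}

```text
clock: 10.4
tool_pos: [0.5293, -0.2022, 0.108]
tool_rot: [0.223, 0.975, 0.0, 0.0]
contact_force: [-0.6, 0.5, 0.9]
finger_gap: 0.001
grasp_force: 0.0
```

Run:
```python
from h import *
s=arm.read_state(); print(s["tool_pos"],s["contact_force"])
im=cams.read_camera("scene"); cv2.imwrite("pics/s4.png",cv2.resize(im[130:330,220:420,::-1],None,fx=3,fy=3,interpolation=cv2.INTER_CUBIC))
```

```text
[ 0.5293399  -0.20216381  0.10798979] [-0.63145969  0.50832533  0.91129062]
```

View pics/s4.png

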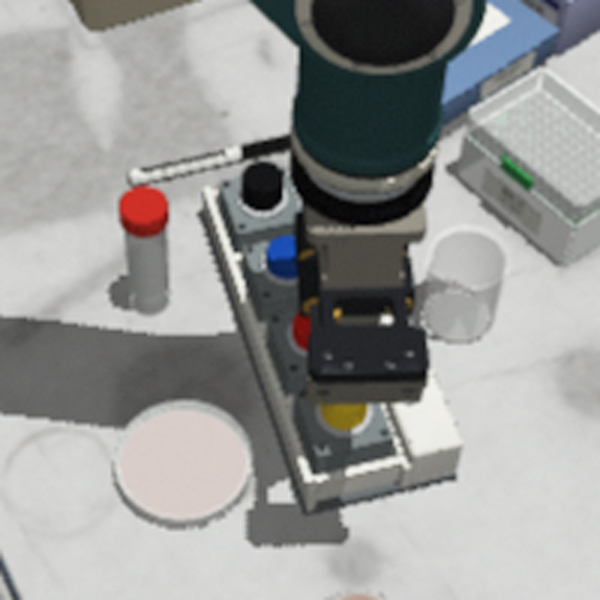

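Blue, at (285,257), is in, and the black button and the bystanders are unchanged. Pressing yellow.

>>> {"api": "apply_moves", "payload": {"deltas": [[0,-0.04,0.4,0,0,0],[0,0,0.3,0,0,0],[0,0,0.2,0,0,0],[0,0,0.1,0,0,0],[0,0,0.1,0,0,0],[0,0,0.1,0,0,0],[0,0,0.1,0,0,0],[0,0,0.1,0,0,0],[0,0,0.1,0,0,0],[0,0,0,0,0,0]]}}

```text
clock: 11.45
tool_pos: [0.5284, -0.2046, 0.0703]
tool_rot: [0.224, 0.975, 0.0, 0.0]
contact_force: [-2.0, 1.9, 4.2]
finger_gap: 0.004
grasp_force: 2.4
```

>>> {"api": "apply_moves", "payload": {"deltas": [[0,0,0.1,0,0,0],[0,0,0,0,0,0],[0,0,0,0,0,0]]}}

```text
clock: 11.75
tool_pos: [0.5284, -0.2046, 0.0682]
tool_rot: [0.224, 0.975, 0.0, 0.0]
contact_force: [-2.3, 1.3, 5.9]
finger_gap: 0.006
grasp_force: 3.2
```

Next I retract, then move outward (tool -x) so the wrist camera can check everything.

>>> {"api": "apply_moves", "payload": {"deltas": [[0,0,-0.2,0,0,0],[0,0,-0.5,0,0,0],[0,0,-1,0,0,0],[0,0,-1,0,0,0],[0,0,-1,0,0,0],[0,0,-1,0,0,0],[0,0,-0.7,0,0,0],[0,0,-0.4,0,0,0],[0,0,0,0,0,0],[0,0,0,0,0,0]]}}

```text
clock: 12.75
tool_pos: [0.528, -0.2046, 0.2124]
tool_rot: [0.224, 0.975, -0.0, -0.0]
contact_force: [-1.2, -0.4, -0.1]
finger_gap: 0.005
grasp_force: 0.0
```

>>> {"api": "apply_moves", "payload": {"deltas": [[0,-0.5,0,0,0,0],[0,-1,0,0,0,0],[0,-1,0,0,0,0],[0,-1,0,0,0,0],[0,-0.5,0,0,0,0],[0,0,0,0,0,0],[0,0,0,0,0,0]]}}

```text
clock: 13.45
tool_pos: [0.4849, -0.2941, 0.2124]
tool_rot: [0.223, 0.975, 0.0, -0.0]
contact_force: [-0.7, 0.0, 0.3]
finger_gap: 0.004
grasp_force: 0.0
```

Run:
```python
from h import *
s=arm.read_state(); print(s["clock"],s["tool_pos"],s["contact_force"])
im=cams.read_camera("top")[130:290,190:390]; cv2.imwrite("pics/t5.png",cv2.resize(im[:,:,::-1],None,fx=3.5,fy=3.5,interpolation=cv2.INTER_CUBIC))
im=cams.read_camera("scene")[130:330,220:420]; cv2.imwrite("pics/s5.png",cv2.resize(im[:,:,::-1],None,fx=3,fy=3,interpolation=cv2.INTER_CUBIC))
```

```text
13.45 [ 0.48488927 -0.29405702  0.21235437] [-0.70696843  0.03366725  0.30870279]
```

View pics/s5.png

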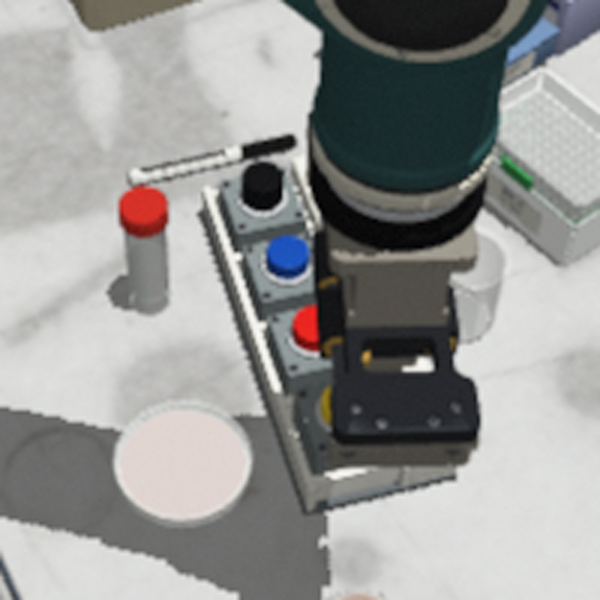

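View pics/t5.png

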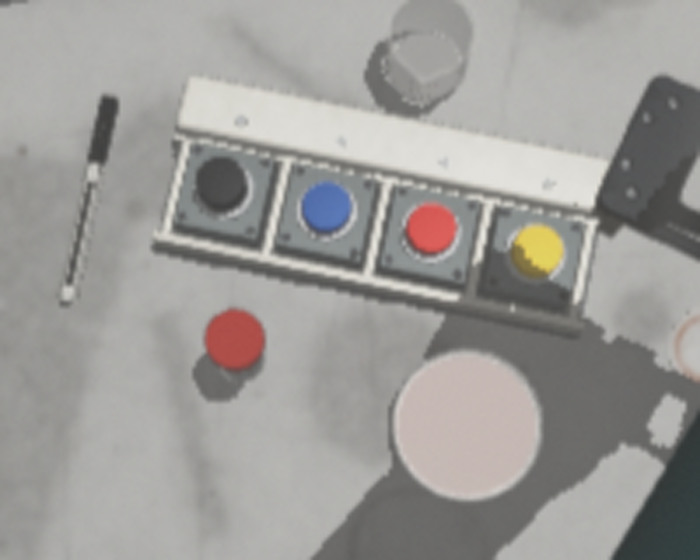

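The two views show red, blue and yellow low in their rings and black still standing out. All four cassettes are seated, and the tube, dish, beaker and pen are where they were. Handing in.

```bash
python3 -c "
from rig import arm
print(arm.close_job())"
```

```text
the job is handed in; nothing more can be done
None
```

I pressed red, then blue, then yellow, each to about 6 N, and the final pictures show all three in, black still out, every cassette seated and nothing around the console disturbed; the job was handed in at about 13.5 s.

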